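# Lock the reagent bottles onto the ledge

## Task

Stand every small bottle that is on the open bench upright on the narrow raised ledge. Then take the key from its stand, push it fully into the lock at the ledge's end, turn it clockwise to its stop so that the guard arm swings across in front of the bottles, turn it back home, draw it out and hang it in its stand again. All the bottles must still be standing on the ledge; knock no bottle over and leave the tape roll where it lies.

Things in the scene. Friction and masses are not known exactly. Their poses are not given: they have to be found in the camera images.
- bottle_1: Small white plastic bottle with its screw cap on, 32 mm diameter, 58 mm tall (straight sides to 51 mm), 40 g; origin at the centre of its underside, z up through the cap. Starts upright on the bench. May be absent.
- bottle_2: Small brown glass bottle with its screw cap on, 27 mm diameter, 52 mm tall (straight sides to 46 mm), 30 g; origin at the centre of its underside, z up through the cap. Starts upright on the bench. May be absent.
- bottle_3: Small white plastic bottle with its screw cap on, 32 mm diameter, 58 mm tall (straight sides to 51 mm), 40 g; origin at the centre of its underside, z up through the cap. Starts upright on the bench. May be absent.
- bottle_4: Small brown glass bottle with its screw cap on, 27 mm diameter, 52 mm tall (straight sides to 46 mm), 30 g; origin at the centre of its underside, z up through the cap. Starts upright on the bench. May be absent.
- bottle_5: Small white plastic bottle with its screw cap on, 32 mm diameter, 58 mm tall (straight sides to 51 mm), 40 g; origin at the centre of its underside, z up through the cap. Starts upright on the bench. May be absent.
- ledge: Bottle ledge fixed on the bench, turned up to 0.15 rad. Origin on the bench under its centre; x away from the robot, y along it to the left, z up. White board 42 mm deep (x), 290 mm long (y -145 to 145), top 70 mm up, open all round; bottles stand anywhere along it, centred across its depth. At its right end the lock: grey housing, x -64 to -4, y -220 to -160 mm, 150 mm tall, steel plate on top.
- ledge_top (a point): Centre of the ledge board's top face, 70 mm above the bench; axes as ledge.
- keyhole (a point): Centre of the keyhole, on top of the lock's plate, 150 mm above the bench; axes as ledge. Chamfered slot 23 mm (x) by 8.6 mm (y) in a 6 mm plate. The key goes straight down, bit along x, till its collar rests on the plate (key origin 26 mm below this point). Once turned, the bit is caught under the plate: the key comes out only at home (within about 0.1 rad).
- barrel (a joint): Lock barrel about the vertical through the keyhole: 0 = home (slot along the ledge's x), grows as the key turns clockwise seen from above, hard stop at 1.4 rad. No spring: it stays where it is left, friction about 0.04 N m; the key has about 0.1 rad of play in it.
- guard (a joint): Guard arm: level bar 285 mm long, 8 mm thick, 90 to 102 mm above the bench, pivoted on the lock's axis. 0 = open (points to the robot, 10 degrees to the ledge's side), 1.4 = shut, parallel to the ledge, 34 mm in front of its centre line. The barrel pushes it shut one to one (clockwise) by a one-way dog; it stays shut when the barrel turns back. Starts at 0 to 0.1. Friction 0.03 N m.
- key: Key, 72 mm long, 60 g, upright in its stand. Origin at the centre of the bit's lower end, z up the stem, x along bit and bow. Bit 20 (x) by 6 mm (y), 0 to 14 mm up, lowest 5 mm tapered; stem 7 mm; round collar 26 mm diameter, 26 to 32 mm up; bow: grey plate 40 (x) by 10 mm (y), 38 to 72 mm up, pinched across its thickness from above. Either way round fits lock and stand.
- key_stand: Low loose key stand, 0.8 kg: steel foot 90 x 80 x 10 mm, on it an aluminium block 62 x 46 mm whose top is 50 mm above the bench, with a vertical slot in it. Origin at the centre of its underside; x along the slot. May be knocked aside.
- stand_top (a point): Centre of the slot's mouth on top of the stand, 50 mm above the bench; slot 25 mm long (x) by 12 mm wide (y), 40 mm deep, rim chamfered. The key hangs in it upright, bit and bow along the slot, its collar resting on the block's top (key origin 26 mm below this point).
- tape_roll: Roll of label tape lying flat, 61 mm diameter, 19 mm tall; origin at the centre of its underside. Bystander, to be left alone.
Not all that is in view belongs to the job. Leave any red look-alike of the bottle_1 alone.

How it is judged:
By the outcome, as a careful person would: the job done as asked, in the order asked, and still so for the second after the job is handed in, with the robot touching nothing.
Of bottle_1, bottle_2, bottle_3, bottle_4, bottle_5 only 3 to 5 are there at a start; the rules pass over those that are not, and their reading is None.
At some moment in a run one of key_stand may be knocked a few centimetres aside while the robot is not near it.
It also fails if it takes over 210 s, if anything falls off the work surface, if the arm or the gripper's body presses on something with over 40 N, if the wrist force passes 120 N, or if a joint passes its speed limit or range.

## Robot

A 6-joint arm with a two-finger parallel gripper is mounted at the origin on a cart in front of the work surface, level with it; the furniture and walls round the work are solid. World frame = base frame: x ahead of the robot, y to its left, z up, the work surface at z = 0. Lengths are in m, angles in rad, forces in N, time in s.
With the tool pointing down it reaches from about 0.275 to 0.85 m from the base axis. Payload 19 kg.
Tool frame: the origin (TCP) lies at the very end of the fingers, on their centre line; the grasp point (between the pads) lies 19 mm behind it; z points along the fingers, y is the line along which they close (so a half turn about z gives the same grasp; the last joint's range is limited). The gripper opens to 85 mm and grips with 20 to 120 N. Pads are 22 mm wide; open, the fingers measure 114 mm over their backs; the gripper's body (76 mm by 85 mm) begins 54 mm behind the grasp point. The pads swing forward as they close: fully open they stand 13 mm farther back than shut.
Start: joints at [-0.134, 0.15, 1.437, -0, 1.554, -0.134], TCP at [0.575, -0, 0.231] pointing down, gripper open.
Joint ranges: [-2.8, 2.8], [-0.68, 2.1], [0.12, 2.68], [-1.39, 4.53], [0.16, 2.79], [-2.81, 2.81]. Speed limits (rad/s): [1.89, 1.89, 2.22, 3.01, 3.01, 3.01].

## Interface

Orientations are given as a unit quaternion [x, y, z, w].
In Python, from workcell import read_state, camera, get_calibration, hand_in gives the robot as it stands.
- The arm moves only by the tool play_rows, never from a script. Its argument "moves" is a list of rows, each a list of 3 entries, a list of its own where there are three numbers: the closure in counts, from 0 (fully open) to 255 (shut), then the shift along the tool's x, y, z in cm, then the turn about the tool's z in rad. In form: [[hand, [dx, dy, dz], yaw], ...]. A call has 1 to 10 rows; each row shifts and turns the commanded pose from where the row before left it, along the tool's axes as they then stand; what a row does not reach is not made up. A row lasts 1/10 s, in which the tool goes at most 50 mm and 8.59 degrees, less where a joint would pass 70% of its speed; a pose out of reach is approached as far as the arm can. A call with a gripper value outside its range is refused whole. The fingers move at their own pace and stop on an object; the grip force is fixed at half the most. Time passes only in rows, so rows that do not move let the fingers close. It gives the time, the measured TCP pose, the force, the opening and the grip force at its end, in the units of the state.
- read_state(): the state, without advancing time (a new reading comes with each control period).
- camera(name): name is "scene" or "side" or "wrist"; returns the picture (420x560x3 uint8, blue, green, red); there is no depth.
- get_calibration(name): a dict with "fx", "fy", "cx", "cy" (pixels), "position" and "orientation" of the camera in the world. Camera axes: x right, y down, z forward; pixel columns grow to the right and rows downward; lengths in m; the calibration is good to about 2 mm. A picture is of the moment at which its call begins: read the wrist's pose just before it. get_calibration takes no time and is no camera call; for the wrist camera it gives the pose at the moment of the call.
- hand_in(): hands the job in; it is judged then, once.
The state is a dict: "time_s": time; "joint_positions": joint angles; "dq": joint speeds; "tau": joint torques, N m; "position": TCP position; "eef_rot": TCP orientation; "ft_force": force on the tool from outside, world axes, zero at the start; "torque": the same for the moment, N m; "grip_width": opening from 0.0 (shut) to 1.0 (fully open); "grip_force": force on a finger pad.
Only numpy, scipy, OpenCV 4.12 (cv2) and the standard library are available. Lean on these libraries where they do the work, as an engineer would, in place of code of your own. Each camera call takes 0.05 s, during which the arm holds its last target. There are 200 camera calls.

## Working session

There is one attempt and no reset: what is moved stays moved. The work goes in short steps, Python scripts to look and compute and a tool call to move; the robot and the scene stay as the last step left them, time stands still between calls to the robot, and variables do not carry over. Pictures are saved under pics/ and viewed, at most 14 in all, crops included, and the job is handed in when it is done.

Besides the shell and the picture viewer there is one more tool, called after "Emit:" as name([rows], argument=value, ...), one row to a line, values as JSON. play_rows: Moves the arm, as the interface text tells. Its arguments: {"type":"object","properties":{"moves":{"type":"array"}},"required":["moves"]}

```bash
mkdir -p pics; ls
python3 - <<'E'
from workcell import *
import cv2,json
s=read_state();print(s)
for n in("scene","side","wrist"):
    c=get_calibration(n);print(n,c)
    cv2.imwrite(f"pics/{n}0.png",camera(n))
E
```

```text
pics
{'time_s': 0.0, 'joint_positions': array([-1.33981228e-01,  1.50991634e-01,  1.43801956e+00, -9.81180910e-07,
        1.55379396e+00, -1.33997166e-01]), 'dq': array([-0.00040588, -0.00032133,  0.00044042, -0.00250552,  0.00026011,
        0.00035076]), 'tau': array([ 9.08163997e-05, -7.13061190e+01, -5.70858908e+01, -1.86872212e-04,
        9.14935896e-03,  2.21375326e-04]), 'position': array([5.74758856e-01, 2.31785462e-05, 2.30677959e-01]), 'eef_rot': array([ 7.07101010e-01,  7.07112292e-01, -3.67964116e-04, -4.81811172e-04]), 'ft_force': array([0.24254796, 0.8157969 , 0.46317216]), 'torque': array([ 0.01590857, -0.04960198,  0.00444871]), 'grip_force': 0.0, 'grip_width': 1.0014182142204282}
scene {'fx': 404.7056992956961, 'fy': 404.7056992956961, 'cx': 281.96405738694136, 'cy': 209.48925728284212, 'position': array([-0.09224217,  0.81449439,  0.74548122]), 'orientation': array([-0.29015536,  0.82067847, -0.46693963,  0.1557694 ])}
side {'fx': 410.72029988395667, 'fy': 410.72029988395667, 'cx': 276.5430943971733, 'cy': 208.7745462157545, 'position': array([-0.00211557,  0.81493657,  0.70927294]), 'orientation': array([-0.25386846,  0.83505383, -0.46767038,  0.13971515])}
wrist {'fx': 353.66166499527225, 'fy': 353.66166499527225, 'cx': 278.8959704337902, 'cy': 209.42001663469205, 'position': array([0.57564275, 0.0746746 , 0.37354976]), 'orientation': array([ 9.88725606e-01, -1.91209961e-04, -4.63765686e-04,  1.49737853e-01])}
```

View pics/scene0.png

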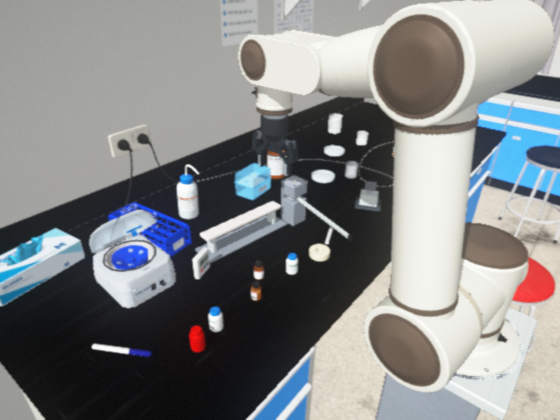

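View pics/wrist0.png

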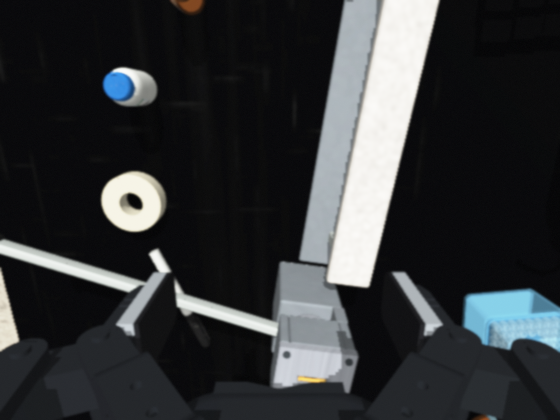

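Scene picture: white blue-capped bottles at (292,263) and (216,319), brown ones at (258,269) and (256,291), a red decoy at (197,339), tape at (319,252), lock at (293,200), key stand at about (368,197). The wrist picture shows the ledge, the lock at (312,340), a white bottle at (130,87) and the tape at (133,200).

```bash
cat > h.py <<'E'
import numpy as np,cv2
from scipy.spatial.transform import Rotation as R
from workcell import *
def ray(c,px):
    d=np.array([(px[0]-c['cx'])/c['fx'],(px[1]-c['cy'])/c['fy'],1.])
    return np.array(c['position']),R.from_quat(c['orientation']).apply(d)
def onz(c,px,z):
    p,d=ray(c,px);return p+d*(z-p[2])/d[2]
def proj(c,P):
    q=R.from_quat(c['orientation']).inv().apply(np.atleast_2d(P)-c['position'])
    return np.c_[q[:,0]/q[:,2]*c['fx']+c['cx'],q[:,1]/q[:,2]*c['fy']+c['cy']]
def snap(n,f):
    c=get_calibration(n);im=camera(n);cv2.imwrite('pics/'+f,im);return c,im
E
python3 - <<'E'
from h import *
c=get_calibration('scene')
for n,p,z in [('w1',(292,257),.058),('w2',(216,312),.058),('b1',(258,264),.052),('b2',(256,285),.052),('red',(197,330),.058),('tape',(319,250),.019),('key',(370,186),.09),('stand',(368,203),.01),('lock',(293,181),.15),('ledgeL',(202,246),.07),('ledgeR',(282,206),.07)]:
    print(n,onz(c,p,z).round(3))
c=get_calibration('wrist')
for n,p,z in [('w1',(119,86),.058),('tape',(133,201),.01),('keyhole',(312,379),.15),('b',(353,286),.07)]:print(n,onz(c,p,z).round(3))
im=cv2.imread('pics/scene0.png')[150:370,170:400];cv2.imwrite('pics/crop.png',cv2.resize(im,None,fx=2.7,fy=2.7,interpolation=2)[:600])
E
```

```text
w1 [0.431 0.094 0.058]
w2 [0.441 0.371 0.058]
b1 [0.488 0.171 0.052]
b2 [0.436 0.238 0.052]
red [0.434 0.434 0.058]
tape [ 0.419 -0.025  0.019]
key [ 0.44  -0.368  0.09 ]
stand [ 0.447 -0.387  0.01 ]
lock [ 0.6  -0.13  0.15]
ledgeL [0.647 0.228 0.07 ]
ledgeR [ 0.612 -0.089  0.07 ]
w1 [0.441 0.086 0.058]
tape [ 0.419 -0.029  0.01 ]
keyhole [ 0.601 -0.133  0.15 ]
b [ 0.647 -0.097  0.07 ]
```

View pics/crop.png

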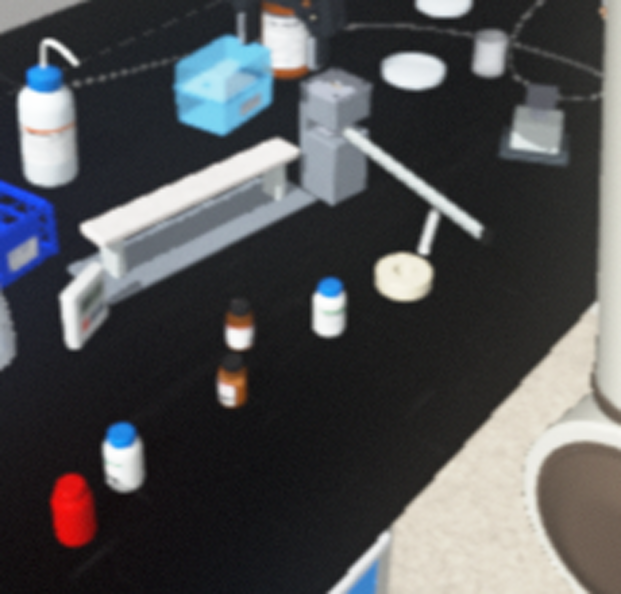

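Crop confirms four real bottles (two white with blue caps, two brown), a red decoy next to the far-left white one, and a white box standing in front of the ledge's left end. Now a wrist view from higher up and further left.

Emit:
play_rows([
  [0,[4,-1,-2],0],
  [0,[4,-1,-2],0],
  [0,[4,-1,-2],0],
  [0,[4,-1,-2],0],
  [0,[4,-1,-2],0],
  [0,[0,0,0],0],
  [0,[0,0,0],0],
])

```text
time_s: 0.85
position: [0.5248, 0.2006, 0.3312]
eef_rot: [0.706, 0.708, -0.0, 0.0]
ft_force: [0.2, -0.3, -0.3]
grip_width: 1.001
grip_force: 0.0
```

Run:
```python
from h import *
c,im=snap('wrist','w1.png');import pickle;pickle.dump(c,open('w1.pkl','wb'));print(c,read_state()['position'])
```

```text
{'fx': 353.66166499527225, 'fy': 353.66166499527225, 'cx': 278.8959704337902, 'cy': 209.42001663469205, 'position': array([0.52535053, 0.2753274 , 0.47396217]), 'orientation': array([9.88702265e-01, 6.20666354e-04, 2.26138097e-04, 1.49891274e-01])} [0.52493514 0.19975389 0.33061487]
```

View pics/w1.png

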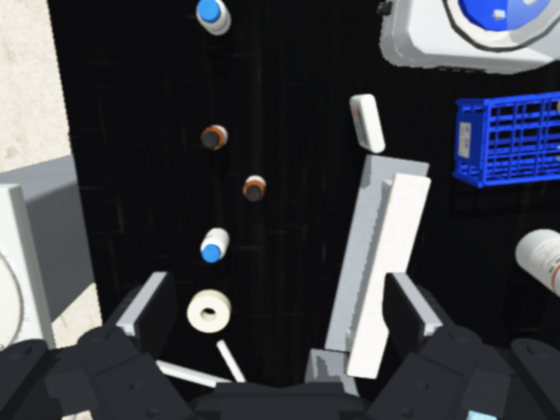

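The wrist view shows blue caps at (210,12) and (212,251), brown caps at (212,139) and (254,191), and the ledge top running from (412,177) to (362,375). The box at (367,125) stands just beyond the ledge's left end.

```bash
cat > m1.py <<'E'
from h import *;import pickle
c=pickle.load(open('w1.pkl','rb'));im=cv2.imread('pics/w1.png').astype(int);B,G,Rr=im[...,0],im[...,1],im[...,2]
hsv=cv2.cvtColor(im.astype('uint8'),cv2.COLOR_BGR2HSV)
def blobs(m,roi,mn=20):
    x0,y0,x1,y1=roi;k=np.zeros(m.shape,np.uint8);k[y0:y1,x0:x1]=m[y0:y1,x0:x1]
    n,l,s,ce=cv2.connectedComponentsWithStats(k);return [(s[i],ce[i],l==i) for i in range(1,n) if s[i][4]>mn]
for s,ce,_ in blobs((B>120)&(Rr<90),(190,0,300,300)): print('blue',s,ce,onz(c,ce,.055).round(4))
for s,ce,_ in blobs((Rr>70)&(Rr>B+30),(190,100,280,220)): print('brown',s,ce)
cv2.imwrite('pics/z.png',cv2.resize(im[115:205,195:275].astype('uint8'),None,fx=7,fy=6.5,interpolation=cv2.INTER_CUBIC))
for s,ce,m in blobs((im.min(2)>190),(330,160,440,400),200):
    print('ledge',s,ce);r=cv2.boxPoints(cv2.minAreaRect(np.argwhere(m)[:,::-1].astype(np.float32)))
    W=[onz(c,p,.07) for p in r];print(r.round(1).tolist(),np.round(W,4).tolist())
for s,ce,m in blobs((im.min(2)>150),(340,85,390,158),100): print('box',s,[onz(c,p,.04).round(3).tolist() for p in((s[0],s[1]),(s[0]+s[2],s[1]+s[3]))])
E
python3 m1.py
```

```text
blue [197   0  23  23 412] [208.58009709  10.33737864] [0.4511 0.3653 0.055 ]
blue [201 245  19  18 254] [210.82677165 253.47244094] [0.4379 0.0857 0.055 ]
brown [203 127  22  22 176] [216.19318182 134.47727273]
brown [243 179  22  15 168] [253.60714286 185.05357143]
ledge [ 347  172   83  206 5910] [387.44077834 268.89424704]
[[346.1000061035156, 374.0], [395.8999938964844, 169.10000610351562], [430.29998779296875, 177.5], [380.5, 382.3999938964844]] [[0.6198, -0.0909, 0.07], [0.6608, 0.1988, 0.07], [0.7018, 0.189, 0.07], [0.6692, -0.1053, 0.07]]
box [352  94  33  59 917] [[0.611, 0.282, 0.04], [0.655, 0.213, 0.04]]
```

View pics/z.png

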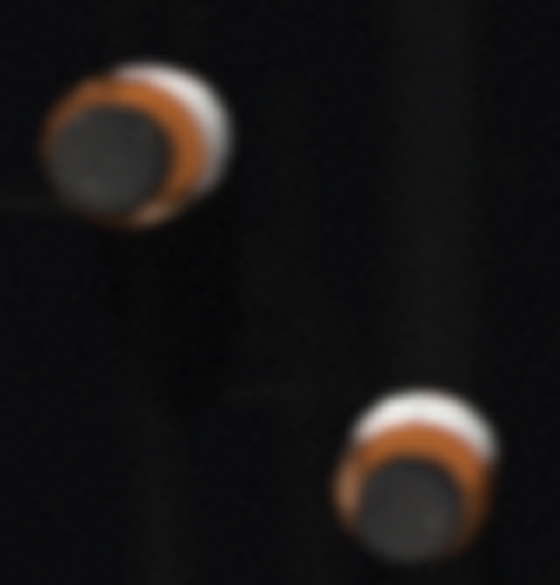

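Brown caps' tops sit at about (210.7,139.3) and (253.3,193.5) in the wrist picture. Next I fit the ledge pose by its corners.

```bash
cat > m2.py <<'E'
from h import *;import pickle
from scipy.optimize import least_squares
c=pickle.load(open('w1.pkl','rb'));im=cv2.imread('pics/w1.png')
for n,p in(('b2',(210.7,139.3)),('b1',(253.3,193.5))):print(n,onz(c,p,.052).round(4))
# ledge: per-row left/right white borders
g=im.min(2).astype(int);L=[];Rt=[]
for y in range(190,262,3):
    xs=[x for x in range(370,440) if g[y,x]>150]
    if xs:L.append((xs[0],y));Rt.append((xs[-1]+1,y))
WL=np.array([onz(c,p,.07)[:2] for p in L]);WR=np.array([onz(c,p,.07)[:2] for p in Rt])
for W in(WL,WR):
    k=np.polyfit(W[:,1],W[:,0],1);print('line x at y=.05',np.polyval(k,.05),'slope',k[0],np.std(W[:,0]-np.polyval(k,W[:,1])))
for p in((395,174),(430,180),(349,374),(375,377)):print(onz(c,p,.07).round(4))
E
python3 m2.py
python3 - <<'E'
import cv2
im=cv2.imread('pics/w1.png')
a=cv2.resize(im[160:210,370:440],None,fx=5.6,fy=5.6,interpolation=2)
b=cv2.resize(im[335:385,340:410],None,fx=5.6,fy=5.6,interpolation=2)
w=cv2.imread('pics/wrist0.png')
d=cv2.resize(w[250:400,260:390],(780,300),interpolation=2)[:, :]
import numpy as np
o=np.zeros((580,784,3),np.uint8);o[:280,:392]=a;o[:280,392:784]=b
d=cv2.resize(w[250:400,260:400],None,fx=2,fy=2,interpolation=2);o[280:580,:280]=d
cv2.imwrite('pics/cc.png',o)
E
```

```text
b2 [0.4453 0.2307 0.052 ]
b1 [0.4941 0.1649 0.052 ]
line x at y=.05 0.6505233497094458 slope -0.15794704182187344 0.0021717808906590555
line x at y=.05 0.6836210294079282 slope 0.13935962139957564 0.00033899310898220894
[0.6602 0.1931 0.07  ]
[0.7018 0.1861 0.07  ]
[ 0.6239 -0.0908  0.07  ]
[ 0.6607 -0.0959  0.07  ]
```

View pics/cc.png

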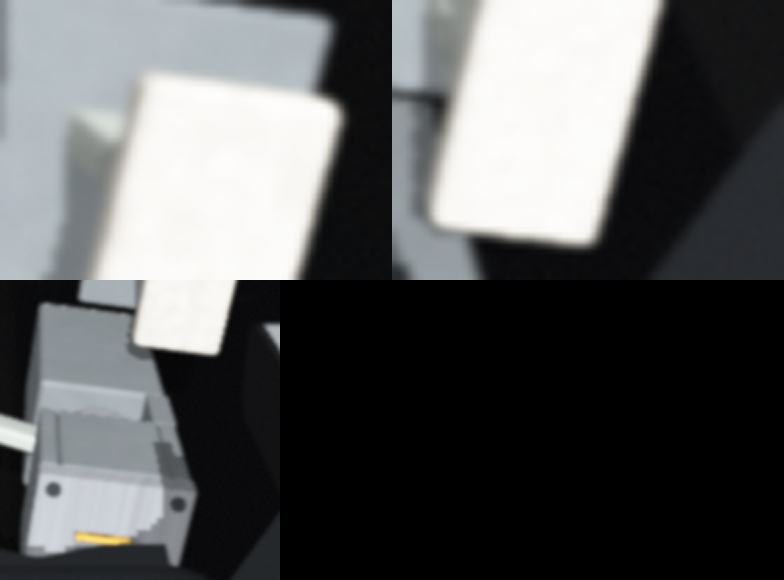

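The ledge corners are at (394.6,173), (431,178.4), (347,375) and (377,379). That puts its centre at about (0.662,0.048), with a yaw of -0.138. First bottle: the far-left white one.

Emit:
play_rows([
  [0,[2.8,-1.2,2.0],0],
  [0,[2.8,-1.2,2.0],0],
  [0,[2.8,-1.2,2.0],0],
  [0,[2.7,-1.2,2.0],0],
  [0,[2.7,-1.3,2.0],0],
  [0,[2.7,-1.3,2.0],0],
  [0,[0,0,2.0],0],
  [0,[0,0,2.0],0],
  [0,[0,0,0],0],
  [0,[0,0,0],0],
])

```text
time_s: 1.9
position: [0.4514, 0.364, 0.1712]
eef_rot: [0.708, 0.707, -0.001, -0.0]
ft_force: [0.0, 0.1, 0.3]
grip_width: 0.996
grip_force: 0.0
```

```bash
cat > cap.py <<'E'
from h import *;import sys
s=read_state();c,im=snap('wrist',sys.argv[1]);im=im.astype(int);B,G,Rr=im[...,0],im[...,1],im[...,2]
m=((B>110)&(Rr<100)&(B-Rr>50)).astype(np.uint8) if sys.argv[2]=='w' else ((Rr>60)&(Rr-B>25)).astype(np.uint8)
z=.054 if sys.argv[2]=='w' else .04
n,l,st,ce=cv2.connectedComponentsWithStats(m)
print('tcp',s['position'].round(4),R.from_quat(s['eef_rot']).as_matrix()[:,0].round(3))
for i in range(1,n):
    if st[i][4]>60: print(st[i],onz(c,ce[i],z).round(4))
E
python3 cap.py w2a.png w
```

```text
tcp [0.4514 0.364  0.1712] [ 0.001  1.    -0.001]
[264 184  29  31 719] [0.451 0.366 0.054]
```

View pics/w2a.png

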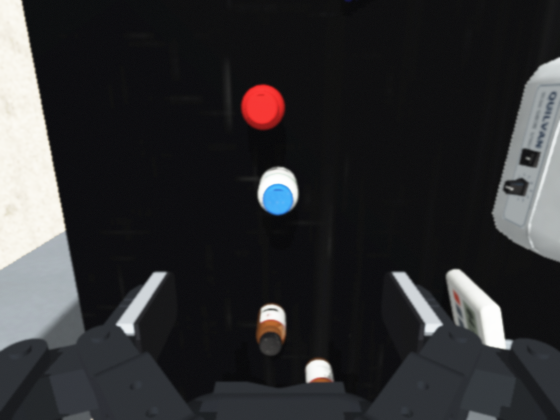

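The wrist view shows the target's blue cap at (278,200), with the red decoy clear of it at (263,107). The gripper is directly above the target, so I descend and grasp.

Emit:
play_rows([
  [0,[0.2,0,4],0],
  [0,[0,0,4],0],
  [0,[0,0,4],0],
  [0,[0,0,3],0],
  [0,[0,0,0],0],
  [255,[0,0,0],0],
  [255,[0,0,0],0],
  [255,[0,0,0],0],
  [255,[0,0,0],0],
  [255,[0,0,0],0],
])

```text
time_s: 2.95
position: [0.4516, 0.3674, 0.023]
eef_rot: [0.707, 0.707, 0.001, 0.0]
ft_force: [-2.6, -1.8, 11.4]
grip_width: 0.358
grip_force: 58.7
```

Emit:
play_rows([
  [255,[0,0,-4],0],
  [255,[0,0,-5],0],
  [255,[0,0,-5],0],
  [255,[-3,0,-4],0],
  [255,[-4,3,0],0],
  [255,[-4,3,0],0],
  [255,[-4,4,0],0],
  [255,[-4,4,0],0],
  [255,[-3,4,0],0],
  [255,[-2.5,4,0],0],
])

```text
time_s: 3.95
position: [0.663, 0.1292, 0.2023]
eef_rot: [0.707, 0.707, 0.0, 0.0]
ft_force: [1.0, 0.3, 0.7]
grip_width: 0.357
grip_force: 59.5
```

```bash
python3 -c "
from h import *
s=read_state();print(s['position'].round(4),s['ft_force'].round(1),s['grip_width'])"
```

```text
[0.663  0.1292 0.2023] [1.  0.3 0.7] 0.3566411874445967
```

Emit:
play_rows([
  [255,[0,0,2],0],
  [255,[0,0,3],0],
  [255,[0,0,3],0],
  [255,[0,0,1],0],
  [255,[0,0,0],0],
  [255,[0,0,0],0],
])

```text
time_s: 4.55
position: [0.6623, 0.1314, 0.1131]
eef_rot: [0.707, 0.707, 0.001, 0.001]
ft_force: [0.5, 0.4, -0.1]
grip_width: 0.357
grip_force: 59.7
```

Run:
```python
from h import *
s=read_state();print(s['position'].round(4),s['ft_force'].round(1))
c,im=snap('scene','s2.png')
cv2.imwrite('pics/s2c.png',cv2.resize(im[160:300,170:330],None,fx=4,fy=4,interpolation=2))
```

```text
[0.6623 0.1314 0.1131] [ 0.5  0.4 -0.1]
```

View pics/s2c.png

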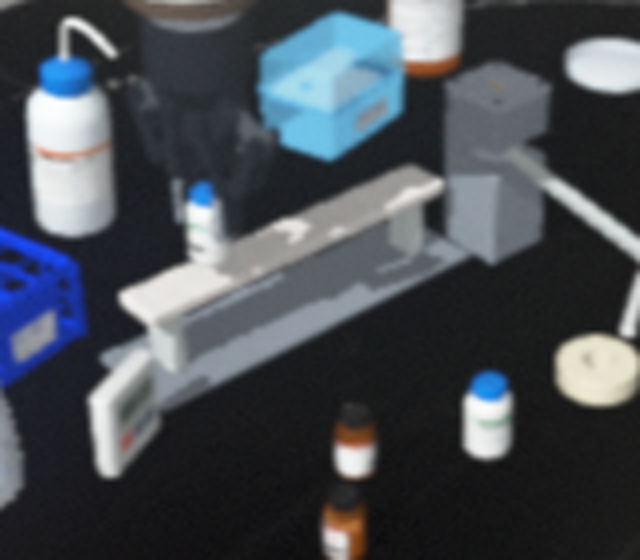

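The bottle hangs over the ledge, which the scene crop shows under it at (205,265). I correct x by +1 cm, lower and release.

Emit:
play_rows([
  [255,[-0.6,1.0,0],0],
  [255,[0,0,1.0],0],
  [255,[0,0,0.6],0],
  [255,[0,0,0],0],
  [255,[0,0,0],0],
])

```text
time_s: 5.1
position: [0.6714, 0.1253, 0.0949]
eef_rot: [0.707, 0.707, -0.0, -0.0]
ft_force: [0.2, 0.0, -1.2]
grip_width: 0.354
grip_force: 59.7
```

Emit:
play_rows([
  [255,[0,0.1,0.1],0],
  [255,[0,0,0.1],0],
  [255,[0,0,0],0],
])

```text
time_s: 5.4
position: [0.6726, 0.1253, 0.0932]
eef_rot: [0.707, 0.707, -0.0, -0.0]
ft_force: [-0.3, -0.3, -0.6]
grip_width: 0.354
grip_force: 59.7
```

Emit:
play_rows([
  [255,[0,0,0.1],0],
  [255,[0,0,0.1],0],
  [255,[0,0,0],0],
])

```text
time_s: 5.7
position: [0.6728, 0.1253, 0.093]
eef_rot: [0.707, 0.707, 0.0, 0.0]
ft_force: [-8.4, 0.4, 16.5]
grip_width: 0.357
grip_force: 61.2
```

Emit:
play_rows([
  [255,[0,0,-0.1],0],
  [0,[0,0,0],0],
  [0,[0,0,0],0],
  [0,[0,0,0],0],
  [0,[0,0,0],0],
  [0,[0,0,-3],0],
  [0,[0,0,-4],0],
  [0,[0,0,-4],0],
  [0,[2,-2,0],0],
  [0,[2,-3,0],0],
])

```text
time_s: 6.7
position: [0.6232, 0.1653, 0.203]
eef_rot: [0.708, 0.707, 0.001, 0.001]
ft_force: [-0.3, 0.8, -0.5]
grip_width: 1.002
grip_force: 0.0
```

Run:
```python
from h import *
s=read_state();print(s['position'].round(4),s['ft_force'].round(1))
c,im=snap('scene','s3.png')
for x in(.6728,):
  print(proj(c,[[x,.1253,.128],[x,.1253,.07]]).round(1))
m=((im[...,0]>110)&(im[...,2]<100)&(im[...,0].astype(int)-im[...,2]>60)).astype(np.uint8)
n,l,st,ce=cv2.connectedComponentsWithStats(m)
for i in range(1,n):
  if 15<st[i][4]<150: print(st[i],ce[i].round(1))
```

```text
[0.6232 0.1653 0.203 ] [-0.3  0.8 -0.5]
[[220.6 210.6]
 [221.8 227.1]]
[271 133  11  11 111] [275.8 138.1]
[476 154  19  27 132] [485.5 166.6]
[242 163  22  14  38] [249.1 167.4]
[538 171  14  22 123] [545.5 181.7]
[180 174  13  10 110] [185.9 178.6]
[259 174  10   7  29] [264.2 176.6]
[550 174  10  23 134] [556.1 186.5]
[237 179  34  21  77] [253.2 191.1]
[477 181   8  16  33] [479.6 188.6]
[216 209  10   6  45] [220.7 211.5]
[128 226  13  10  42] [133.8 230.9]
[287 253  10   7  54] [291.7 255.9]
[129 349  22   7 108] [139.2 352.2]
```

The first bottle stands on the ledge: its blue cap was found at (220.7,211.5), as predicted. Next the far brown bottle at (0.445,0.231).

Emit:
play_rows([
  [0,[1.3,-3,0],0],
  [0,[1.3,-3,0],0],
  [0,[1.3,-3,0],0],
  [0,[1.3,-3,1],0],
  [0,[1.3,-3,2],0],
  [0,[0,-2.8,2],0],
  [0,[0,0,2],0],
  [0,[0,0,0],0],
  [0,[0,0,0],0],
])

```text
time_s: 7.65
position: [0.4451, 0.2303, 0.1329]
eef_rot: [0.707, 0.707, 0.0, 0.0]
ft_force: [0.5, -0.3, 1.0]
grip_width: 1.001
grip_force: 0.0
```

```bash
python3 cap.py w3.png b
```

```text
tcp [0.4451 0.2303 0.1329] [0. 1. 0.]
[511 155  13  18 187] [0.6057 0.2643 0.04  ]
[257 190  40  32 597] [0.444  0.2375 0.04  ]
[322 273  38  33 630] [0.4904 0.1727 0.04  ]
```

Emit:
play_rows([
  [0,[0,0,4],0],
  [0,[0,0,4],0],
  [0,[0,0,3.1],0],
  [0,[0,0,0],0],
  [255,[0,0,0],0],
  [255,[0,0,0],0],
  [255,[0,0,0],0],
  [255,[0,0,0],0],
  [255,[0,0,0],0],
])

```text
time_s: 8.6
position: [0.4453, 0.2305, 0.0227]
eef_rot: [0.707, 0.707, 0.001, 0.0]
ft_force: [-1.9, -1.1, 10.9]
grip_width: 0.298
grip_force: 58.3
```

Emit:
play_rows([
  [255,[0,0,-4],0],
  [255,[0,0,-4.5],0],
  [255,[0,0,-4.5],0],
  [255,[-2.2,2,-4.5],0],
  [255,[-2.2,3.2,0],0],
  [255,[-2.2,3.3,0],0],
  [255,[-2.2,3.4,0],0],
  [255,[-2.2,3.4,0],0],
  [255,[-2.2,3.4,0],0],
  [255,[-2.2,3.4,0],0],
])

```text
time_s: 9.6
position: [0.6655, 0.0768, 0.1935]
eef_rot: [0.707, 0.707, 0.0, 0.0]
ft_force: [0.5, 0.8, 0.4]
grip_width: 0.292
grip_force: 59.1
```

Emit:
play_rows([
  [255,[0,0,2],0],
  [255,[0,0,3],0],
  [255,[0,0,3],0],
  [255,[0,0,1],0],
  [255,[0,0,0],0],
  [255,[0,0,0],0],
])

```text
time_s: 10.2
position: [0.6648, 0.0779, 0.1047]
eef_rot: [0.707, 0.707, 0.001, 0.001]
ft_force: [0.0, 0.2, -0.2]
grip_width: 0.294
grip_force: 59.2
```

Emit:
play_rows([
  [255,[0,0.1,0.6],0],
  [255,[0,0,0.5],0],
  [255,[0,0,0.1],0],
  [255,[0,0,0],0],
  [255,[0,0,0.1],0],
  [255,[0,0,0],0],
])

```text
time_s: 10.8
position: [0.6659, 0.0779, 0.0927]
eef_rot: [0.707, 0.707, 0.001, 0.001]
ft_force: [-8.0, -1.1, 24.1]
grip_width: 0.293
grip_force: 61.7
```

Contact felt. I release, rise and go to the near brown bottle (0.494,0.165).

Emit:
play_rows([
  [255,[0,0,-0.1],0],
  [0,[0,0,0],0],
  [0,[0,0,0],0],
  [0,[0,0,0],0],
  [0,[0,0,0],0],
  [0,[0,0,-3],0],
  [0,[0,0,-4],0],
  [0,[0,0,-4],0],
  [0,[2,-3,0],0],
  [0,[2,-3,0],0],
])

```text
time_s: 11.8
position: [0.6051, 0.1179, 0.2018]
eef_rot: [0.708, 0.707, 0.001, 0.0]
ft_force: [-0.6, 1.4, -1.7]
grip_width: 0.998
grip_force: 0.0
```

Emit:
play_rows([
  [0,[1.6,-2.8,0],0],
  [0,[1.6,-2.8,0],0],
  [0,[1.5,-2.8,2],0],
  [0,[0,-2.7,3],0],
  [0,[0,0,2],0],
  [0,[0,0,0],0],
  [0,[0,0,0],0],
])

```text
time_s: 12.5
position: [0.4947, 0.1649, 0.1317]
eef_rot: [0.707, 0.707, 0.0, 0.0]
ft_force: [-0.5, 1.3, 0.4]
grip_width: 0.999
grip_force: 0.0
```

```bash
python3 cap.py w4.png b
python3 - <<'E'
from h import *
c,im=snap('scene','s4.png')
cv2.imwrite('pics/s4c.png',cv2.resize(im[160:300,170:330],None,fx=4,fy=4,interpolation=2))
E
```

```text
tcp [0.4947 0.1649 0.1317] [0. 1. 0.]
[458  56  12  21 201] [0.6094 0.2595 0.04  ]
[256 191  39  32 572] [0.493  0.1717 0.04  ]
[518 332  26   7 106] [0.6911 0.0643 0.04  ]
[207 368  19  16 123] [0.4432 0.0248 0.04  ]
```

View pics/s4c.png

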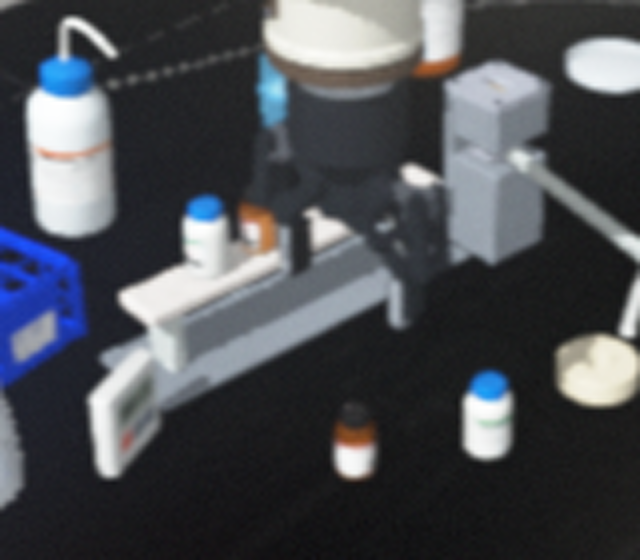

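The white bottle (205,235) and the first brown bottle (258,230) stand on the ledge in the crop. Grasping the second brown bottle.

Emit:
play_rows([
  [0,[0,-0.1,4],0],
  [0,[0,0,4],0],
  [0,[0,0,3],0],
  [0,[0,0,0],0],
  [255,[0,0,0],0],
  [255,[0,0,0],0],
  [255,[0,0,0],0],
  [255,[0,0,0],0],
  [255,[0,0,0],0],
])

```text
time_s: 13.5
position: [0.4938, 0.165, 0.0223]
eef_rot: [0.707, 0.707, 0.001, 0.0]
ft_force: [-1.8, -0.3, 11.0]
grip_width: 0.303
grip_force: 58.4
```

Emit:
play_rows([
  [255,[0,0,-4],0],
  [255,[0,0,-4.5],0],
  [255,[0,0,-4.5],0],
  [255,[-2,1,-4.5],0],
  [255,[-2,2.5,0],0],
  [255,[-2,2.5,0],0],
  [255,[-2,2.5,0],0],
  [255,[-2,2.5,0],0],
  [255,[-2,2.5,0],0],
  [255,[-1.2,3.0,0],0],
])

```text
time_s: 14.5
position: [0.6589, 0.0315, 0.1964]
eef_rot: [0.707, 0.707, 0.0, 0.0]
ft_force: [0.1, -0.3, 0.5]
grip_width: 0.295
grip_force: 59.0
```

Emit:
play_rows([
  [255,[0,0,2],0],
  [255,[0,0,3],0],
  [255,[0,0,3],0],
  [255,[0,0,1],0],
  [255,[0,0,0],0],
  [255,[0,0,0],0],
])

```text
time_s: 15.1
position: [0.6588, 0.033, 0.1074]
eef_rot: [0.707, 0.707, 0.001, 0.001]
ft_force: [0.3, -0.2, 0.5]
grip_width: 0.293
grip_force: 59.2
```

Emit:
play_rows([
  [255,[0,0.1,0.7],0],
  [255,[0,0,0.6],0],
  [255,[0,0,0.1],0],
  [255,[0,0,0],0],
  [255,[0,0,0.1],0],
  [255,[0,0,0],0],
])

```text
time_s: 15.7
position: [0.6596, 0.033, 0.0923]
eef_rot: [0.707, 0.707, 0.001, 0.001]
ft_force: [-4.4, 0.4, 14.6]
grip_width: 0.292
grip_force: 60.6
```

Emit:
play_rows([
  [255,[0,0,-0.1],0],
  [0,[0,0,0],0],
  [0,[0,0,0],0],
  [0,[0,0,0],0],
  [0,[0,0,0],0],
  [0,[0,0,-3],0],
  [0,[0,0,-4],0],
  [0,[0,0,-4],0],
  [0,[0,-3,0],0],
  [0,[1,-3,0],0],
])

```text
time_s: 16.7
position: [0.5991, 0.0423, 0.2026]
eef_rot: [0.707, 0.707, 0.0, 0.001]
ft_force: [-0.6, 0.6, 0.2]
grip_width: 1.0
grip_force: 0.0
```

Emit:
play_rows([
  [0,[1.3,-3.2,0],0],
  [0,[1,-3.2,0],0],
  [0,[1,-3.2,1],0],
  [0,[1,-3.2,2],0],
  [0,[0,-3.2,2],0],
  [0,[0,0,1],0],
  [0,[0,0,0],0],
  [0,[0,0,0],0],
])

```text
time_s: 17.5
position: [0.44, 0.0859, 0.1424]
eef_rot: [0.707, 0.707, 0.0, 0.0]
ft_force: [0.8, 1.3, 0.7]
grip_width: 0.998
grip_force: 0.0
```

```bash
python3 cap.py w5.png w
```

```text
tcp [0.44   0.0859 0.1424] [ 0.  1. -0.]
[259 197  32  35 888] [0.4379 0.0856 0.054 ]
```

Emit:
play_rows([
  [0,[0,-0.2,4],0],
  [0,[0,0,4],0],
  [0,[0,0,4],0],
  [0,[0,0,0],0],
  [255,[0,0,0],0],
  [255,[0,0,0],0],
  [255,[0,0,0],0],
  [255,[0,0,0],0],
  [255,[0,0,0],0],
])

```text
time_s: 18.45
position: [0.4381, 0.086, 0.0234]
eef_rot: [0.707, 0.707, 0.001, 0.001]
ft_force: [-3.2, -0.3, 13.2]
grip_width: 0.352
grip_force: 58.2
```

Emit:
play_rows([
  [255,[0,0,-4],0],
  [255,[0,0,-4.5],0],
  [255,[0,0,-4.5],0],
  [255,[-1,2,-4.5],0],
  [255,[-1.5,3.2,0],0],
  [255,[-1.5,3.2,0],0],
  [255,[-1.5,3.3,0],0],
  [255,[-1.5,3.3,0],0],
  [255,[-1.5,3.3,0],0],
  [255,[-1.3,3.3,0],0],
])

```text
time_s: 19.45
position: [0.6543, -0.0128, 0.1973]
eef_rot: [0.707, 0.707, 0.0, 0.0]
ft_force: [1.0, -0.1, 0.3]
grip_width: 0.357
grip_force: 59.6
```

Emit:
play_rows([
  [255,[0,0,2],0],
  [255,[0,0,3],0],
  [255,[0,0,3],0],
  [255,[0,0,1],0],
  [255,[0,0,0],0],
  [255,[0,0,0],0],
])

```text
time_s: 20.05
position: [0.6537, -0.012, 0.1083]
eef_rot: [0.707, 0.707, 0.001, 0.001]
ft_force: [0.6, 0.7, -0.5]
grip_width: 0.355
grip_force: 59.6
```

Emit:
play_rows([
  [255,[0,0,0.7],0],
  [255,[0,0,0.6],0],
  [255,[0,0,0.1],0],
  [255,[0,0,0],0],
  [255,[0,0,0.1],0],
  [255,[0,0,0],0],
])

```text
time_s: 20.65
position: [0.6535, -0.012, 0.0934]
eef_rot: [0.707, 0.707, 0.001, 0.001]
ft_force: [-5.4, 0.2, 19.1]
grip_width: 0.355
grip_force: 61.8
```

Emit:
play_rows([
  [255,[0,0,-0.1],0],
  [0,[0,0,0],0],
  [0,[0,0,0],0],
  [0,[0,0,0],0],
  [0,[0,0,0],0],
  [0,[0,0,-3],0],
  [0,[0,0,-4],0],
  [0,[0,0,-4],0],
  [0,[0,-2,-4],0],
  [0,[0,-3,-4],0],
])

```text
time_s: 21.65
position: [0.6028, -0.012, 0.2834]
eef_rot: [0.707, 0.707, -0.0, -0.0]
ft_force: [-0.2, -0.3, 1.2]
grip_width: 1.0
grip_force: 0.0
```

Emit:
play_rows([
  [0,[-2,0,-2],0],
  [0,[-2,0,-2],0],
  [0,[0,0,0],0],
  [0,[0,0,0],0],
  [0,[0,0,0],0],
])

```text
time_s: 22.15
position: [0.6029, -0.0514, 0.3213]
eef_rot: [0.707, 0.707, -0.0, -0.001]
ft_force: [0.3, -0.0, -0.9]
grip_width: 1.0
grip_force: 0.0
```

Run:
```python
from h import *;import pickle
print(read_state()['position'].round(4))
c,im=snap('wrist','w6.png');pickle.dump(c,open('w6.pkl','wb'))
k=proj(c,[[.604,-.135,.15]])[0];print(k)
cv2.imwrite('pics/w6l.png',im)
```

```text
[ 0.6029 -0.0514  0.3213]
[279.53677468 268.81831302]
```

View pics/w6.png

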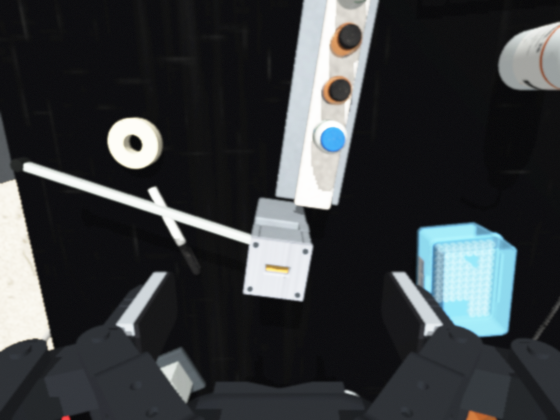

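All four bottles stand on the ledge (caps at (353,0), (349,37), (340,90), (333,139)). The keyhole is the yellow slot at (277,268), with the plate's screws around it. The stand is partly hidden at (180,375).

Run:
```python
from h import *;import pickle
c=pickle.load(open('w6.pkl','rb'));im=cv2.imread('pics/w6.png').astype(int)
m=np.zeros(im.shape[:2],np.uint8);m[255:285,255:300]=((im[...,2]-im[...,0])>40)[255:285,255:300]
p=np.argwhere(m)[:,::-1].astype(np.float32);print(len(p),p.mean(0),cv2.minAreaRect(p))
print('slot',onz(c,p.mean(0),.15).round(4),onz(c,p.mean(0),.144).round(4))
u,s,v=np.linalg.svd(p-p.mean(0));a,b=onz(c,p.mean(0)-v[0]*10,.15),onz(c,p.mean(0)+v[0]*10,.15);print('yaw',np.arctan2(*(b-a)[[1,0]]))
P=np.array([onz(c,q,.07)[:2] for q in((0,0),)])
g=im.max(2)
cr=cv2.resize(im[230:310,235:325].astype(np.uint8),None,fx=7,fy=7,interpolation=cv2.INTER_CUBIC);cv2.imwrite('pics/lock.png',cr)
```

```text
134 [277.      268.54477] ((276.9923400878906, 268.56158447265625), (22.450286865234375, 5.829632759094238), 7.125016689300537)
slot [ 0.6015 -0.1347  0.15  ] [ 0.6015 -0.1377  0.144 ]
yaw -0.13686175079229493
```

View pics/lock.png

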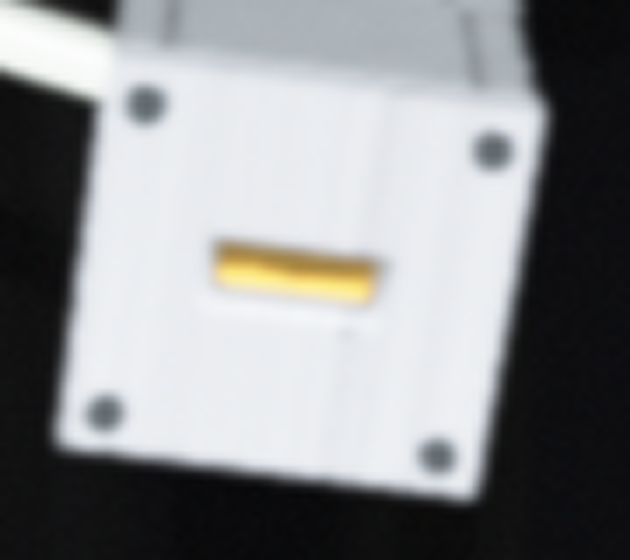

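Emit:
play_rows([
  [0,[-3,-1,0],0],
  [0,[-4,-2,0],0],
  [0,[-4,-2,0],0],
  [0,[-4,-2,0],0],
  [0,[-4,-2,0],0],
  [0,[-4,-2,0],0],
  [0,[-2,-2,0],0],
  [0,[0,0,0],0],
  [0,[0,0,0],0],
])

```text
time_s: 23.1
position: [0.473, -0.3018, 0.322]
eef_rot: [0.707, 0.707, 0.0, -0.0]
ft_force: [0.6, 0.2, -0.9]
grip_width: 0.999
grip_force: 0.0
```

Run:
```python
from h import *;import pickle
print(read_state()['position'].round(4))
c,im=snap('wrist','w7.png');pickle.dump(c,open('w7.pkl','wb'))
```

```text
[ 0.473  -0.3018  0.322 ]
```

View pics/w7.png

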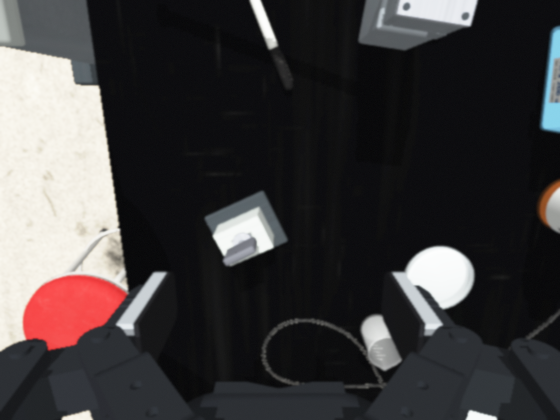

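The stand is at about (245,230) in the wrist picture, with the key's dark bow at (240,249). I compute the positions and move closer.

Run:
```python
from h import *;import pickle
c=pickle.load(open('w6.pkl','rb'))
S=np.array([(146,104),(493,151),(104,412),(437,456)])/7+[235,230]
W=np.array([onz(c,p,.15) for p in S]);print('screw centre',W.mean(0).round(4),'yaw',[np.arctan2(*(W[1]-W[0])[[1,0]]),np.arctan2(*(W[3]-W[2])[[1,0]])],np.linalg.norm(W[1]-W[0]),np.linalg.norm(W[2]-W[0]))
c=pickle.load(open('w7.pkl','rb'))
print('bow',onz(c,(240,249),.09).round(3),'foot',[onz(c,p,.01).round(3)[:2].tolist() for p in((205,217),(264,191),(288,240))])
```

```text
screw centre [ 0.6016 -0.1369  0.15  ] yaw [np.float64(-0.14526389308535412), np.float64(-0.1474324389472406)] 0.04822468391713398 0.048007676648833035
bow [ 0.429 -0.391  0.09 ] foot [[0.373, -0.379], [0.454, -0.342], [0.486, -0.412]]
```

Emit:
play_rows([
  [0,[-3.1,-1.4,0],0],
  [0,[-3.1,-1.4,0],0],
  [0,[-3.1,-1.5,0],0.14],
  [0,[0,0,1],0.143],
  [0,[0,0,1],0.143],
  [0,[0,0,1],0.143],
  [0,[0,0,1],0.143],
  [0,[0,0,1],0.143],
  [0,[0,0,1],0.143],
  [0,[0,0,1],0.142],
])

```text
time_s: 24.15
position: [0.4312, -0.3938, 0.2518]
eef_rot: [0.977, 0.212, -0.0, -0.0]
ft_force: [-0.7, -0.6, -0.1]
grip_width: 0.999
grip_force: 0.0
```

Emit:
play_rows([
  [0,[0,0,0],0],
  [0,[0,0,0],0],
])

```text
time_s: 24.35
position: [0.4308, -0.3943, 0.2526]
eef_rot: [0.976, 0.217, -0.0, -0.0]
ft_force: [0.3, 1.2, -0.6]
grip_width: 1.0
grip_force: 0.0
```

Run:
```python
from h import *;import pickle
s=read_state();print(s['position'].round(4),s['joint_positions'].round(3));M=R.from_quat(s['eef_rot']).as_matrix();print(M.round(3))
c,im=snap('wrist','w8.png');pickle.dump((c,s),open('w8.pkl','wb'))
```

```text
[ 0.4308 -0.3943  0.2526] [-0.873  0.163  1.38   0.     1.599  0.261]
[[ 0.906  0.423 -0.   ]
 [ 0.423 -0.906  0.   ]
 [-0.    -0.    -1.   ]]
```

View pics/w8.png

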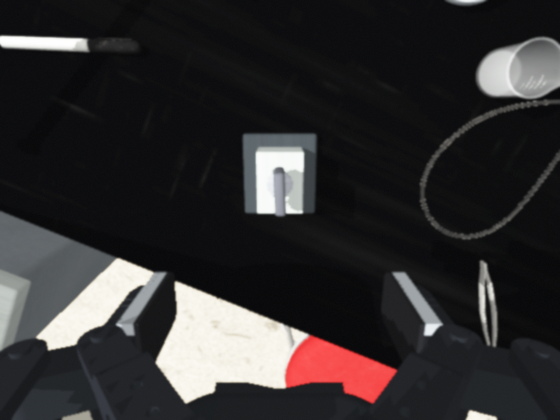

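The key stand is centred at (280,175), with foot edges at x 243 and 317. The bow runs from (280,169) to (280,215), aligned with the tool, so I measure it numerically.

Run:
```python
from h import *;import pickle
c,s=pickle.load(open('w8.pkl','rb'));im=cv2.imread('pics/w8.png');g=im.mean(2).astype(int)
print('col280',list(zip(range(128,222,1),g[128:222,277:284].mean(1).astype(int))))
for r in(142,180,200,211):print('row',r,list(zip(range(238,322),g[r,238:322])) if r in(142,) else list(zip(range(266,296),g[r,266:296])))
p0=s['position'];M=R.from_quat(s['eef_rot']).as_matrix()
for t in(-.02,0,.02):
  for z in(.096,.062,.05):print(t,z,proj(c,[p0*[1,1,0]+M[:,0]*t+[0,0,z]]).round(1))
```

```text
col280 [(128, np.int64(17)), (129, np.int64(17)), (130, np.int64(17)), (131, np.int64(18)), (132, np.int64(27)), (133, np.int64(52)), (134, np.int64(79)), (135, np.int64(94)), (136, np.int64(99)), (137, np.int64(101)), (138, np.int64(102)), (139, np.int64(102)), (140, np.int64(102)), (141, np.int64(102)), (142, np.int64(102)), (143, np.int64(102)), (144, np.int64(103)), (145, np.int64(107)), (146, np.int64(127)), (147, np.int64(158)), (148, np.int64(178)), (149, np.int64(184)), (150, np.int64(188)), (151, np.int64(205)), (152, np.int64(232)), (153, np.int64(244)), (154, np.int64(247)), (155, np.int64(248)), (156, np.int64(248)), (157, np.int64(248)), (158, np.int64(248)), (159, np.int64(248)), (160, np.int64(248)), (161, np.int64(248)), (162, np.int64(248)), (163, np.int64(248)), (164, np.int64(247)), (165, np.int64(244)), (166, np.int64(229)), (167, np.int64(176)), (168, np.int64(124)), (169, np.int64(107)), (170, np.int64(103)), (171, np.int64(102)), (172, np.int64(108)), (173, np.int64(124)), (174, np.int64(141)), (175, np.int64(148)), (176, np.int64(151)), (177, np.int64(152)), (
[... 4342 characters left out ...]
9)), (275, np.int64(197)), (276, np.int64(174)), (277, np.int64(166)), (278, np.int64(164)), (279, np.int64(160)), (280, np.int64(157)), (281, np.int64(153)), (282, np.int64(145)), (283, np.int64(134)), (284, np.int64(128)), (285, np.int64(164)), (286, np.int64(223)), (287, np.int64(243)), (288, np.int64(247)), (289, np.int64(247)), (290, np.int64(247)), (291, np.int64(247)), (292, np.int64(246)), (293, np.int64(245)), (294, np.int64(243)), (295, np.int64(241))]
-0.02 0.096 [[277.7 212.7]]
-0.02 0.062 [[277.8 202.1]]
-0.02 0.05 [[277.8 198.9]]
0 0.096 [[277.6 190.9]]
0 0.062 [[277.8 182.2]]
0 0.05 [[277.8 179.5]]
0.02 0.096 [[277.6 168.2]]
0.02 0.062 [[277.7 161.5]]
0.02 0.05 [[277.8 159.5]]
```

```bash
cat > off.py <<'E'
from h import *;import pickle
c,s=pickle.load(open('w8.pkl','rb'));p0=s['position'];M=R.from_quat(s['eef_rot']).as_matrix()
f=lambda px,z:((onz(c,px,z)-p0)@M[:,:2]*1000).round(1)
print('foot +x edge(45)',f((279.4,133.2),.01),'foot sides',f((242.6,142),.01),f((315.6,142),.01))
print('block +x edge(31)',f((280,151),.05),f((280,146.5),.05))
print('bow top ends',f((279,173.3),.096),f((280,215.4),.096),'bow bottom end',f((279,167),.062))
E
python3 off.py
```

```text
foot +x edge(45) [41.8  1.7] foot sides [ 32.5 -37.9] [32.4 40.7]
block +x edge(31) [28.3  2.3] [32.6  2.3]
bow top ends [15.6  1.3] [-22.5   2.1] bow bottom end [14.8  1.3]
```

The key sits 3.3 mm toward tool -x and 1.7 mm toward +y from the tool axis. I correct for that and descend.

Emit:
play_rows([
  [0,[-0.3,0.2,4],0],
  [0,[0,0,4],0],
  [0,[0,0,4],0],
  [0,[0,0,4],0],
  [0,[0,0,2.9],0],
  [0,[0,0,0],0],
  [0,[0,0,0],0],
])

```text
time_s: 25.1
position: [0.4287, -0.3983, 0.0648]
eef_rot: [0.977, 0.215, 0.0, 0.0]
ft_force: [-0.4, -0.8, 0.2]
grip_width: 1.003
grip_force: 0.0
```

Emit:
play_rows([
  [255,[0,0,0],0],
  [255,[0,0,0],0],
  [255,[0,0,0],0],
  [255,[0,0,0],0],
  [255,[0,0,0],0],
  [255,[0,0,0],0],
])

```text
time_s: 25.7
position: [0.4282, -0.3982, 0.0639]
eef_rot: [0.977, 0.214, 0.0, 0.0]
ft_force: [-0.3, 0.6, 4.3]
grip_width: 0.109
grip_force: 58.6
```

Run:
```python
from h import *;import pickle
s=read_state();print(s['position'].round(4),s['eef_rot'].round(4),s['ft_force'].round(1),s['torque'].round(2))
pickle.dump(s,open('grasp.pkl','wb'));snap('wrist','w9.png');snap('scene','s9.png')
```

```text
[ 0.4282 -0.3982  0.0639] [9.769e-01 2.138e-01 0.000e+00 2.000e-04] [-0.3  0.6  4.3] [ 0.13  0.11 -0.01]
```

Emit:
play_rows([
  [255,[0,0,-2],0],
  [255,[0,0,-4],0],
  [255,[0,0,-4],0],
  [255,[0,0,-4],0],
  [255,[0,0,-4],0],
  [255,[3.3,-2,0],0],
  [255,[3.3,-2,0],0],
  [255,[3.3,-2,0],0],
  [255,[3.3,-2,0],0],
  [255,[3.3,-2,0],0],
])

```text
time_s: 26.8
position: [0.5369, -0.2369, 0.2434]
eef_rot: [0.977, 0.214, -0.0, -0.0]
ft_force: [0.5, -0.1, -0.5]
grip_width: 0.109
grip_force: 58.7
```

Emit:
play_rows([
  [255,[3.3,-2,0],0],
  [255,[3.3,-2,0],0],
  [255,[3.3,-2.5,0],0],
  [255,[0,0,0],0.14],
  [255,[0,0,0],0.14],
  [255,[0,0,0],0.14],
  [255,[0,0,0],0.14],
  [255,[0,0,0],0],
  [255,[0,0,0],0],
  [255,[0,0,0],0],
])

```text
time_s: 27.8
position: [0.5991, -0.1379, 0.2435]
eef_rot: [0.998, -0.063, -0.0, -0.0]
ft_force: [0.3, -0.4, -0.9]
grip_width: 0.107
grip_force: 58.6
```

```bash
cat > err.py <<'E'
from h import *;import sys
s=read_state();M=R.from_quat(s['eef_rot']).as_matrix()
t=np.array([.6016,-.1369]);yaw=-.142
off=float(sys.argv[1]) if len(sys.argv)>1 else .0006
t=t-off*np.array([np.cos(yaw),np.sin(yaw)])
d=np.r_[t-s['position'][:2],0]
a=np.arctan2(M[1,0],M[0,0])
print('pos',s['position'].round(4),'tool shift cm',(d@M[:,:2]*100).round(2),'toolx angle',round(a,4),'yaw cmd',round(a-yaw,3),'j',s['joint_positions'].round(2),'F',s['ft_force'].round(1),'T',s['torque'].round(2),'w',round(s['grip_width'],3))
E
python3 err.py
python3 - <<'E'
import sys;sys.path.insert(0,'.')
import os;os.chdir('.')
from h import *
a=snap('scene','sA.png')[1];b=snap('side','dA.png')[1];c,w=snap('wrist','w10.png')
o=np.zeros((600,800,3),np.uint8)
o[:300,:400]=cv2.resize(a[130:250,230:390],(400,300),interpolation=2)
o[:300,400:]=cv2.resize(b[130:250,230:390],(400,300),interpolation=2)
o[300:,:400]=cv2.resize(w,(400,300))
o[300:,400:]=cv2.resize(w[230:350,200:360],(400,300),interpolation=2)
cv2.imwrite('pics/mA.png',o)
E
```

```text
pos [ 0.5991 -0.1379  0.2435] tool shift cm [ 0.17 -0.13] toolx angle -0.1257 yaw cmd 0.016 j [-0.35  0.23  1.32 -0.    1.59  1.35] F [ 0.3 -0.4 -0.9] T [0.02 0.06 0.02] w 0.107
```

Emit:
play_rows([
  [255,[0.17,-0.13,2.0],0.016],
  [255,[0,0,2.0],0],
  [255,[0,0,0.9],0],
  [255,[0,0,0],0],
  [255,[0,0,0],0],
])

```text
time_s: 28.45
position: [0.6012, -0.1369, 0.1954]
eef_rot: [0.997, -0.072, 0.0, 0.0]
ft_force: [-0.3, -0.9, 0.6]
grip_width: 0.107
grip_force: 58.6
```

```bash
python3 err.py
```

```text
pos [ 0.6012 -0.1369  0.1954] tool shift cm [-0.02 -0.01] toolx angle -0.1449 yaw cmd -0.003 j [-0.35  0.25  1.39 -0.    1.5   1.37] F [-0.3 -0.9  0.6] T [0.02 0.01 0.01] w 0.107
```

Aligned. I insert slowly while watching the force.

Emit:
play_rows([
  [255,[0,0,0.3],0],
  [255,[0,0,0.3],0],
  [255,[0,0,0.2],0],
  [255,[0,0,0.2],0],
  [255,[0,0,0],0],
])

```text
time_s: 28.95
position: [0.6009, -0.1367, 0.1843]
eef_rot: [0.997, -0.073, -0.0, -0.0]
ft_force: [-0.3, 0.3, -1.3]
grip_width: 0.109
grip_force: 58.6
```

```bash
python3 err.py
```

```text
pos [ 0.6009 -0.1367  0.1843] tool shift cm [0.01 0.01] toolx angle -0.1452 yaw cmd -0.003 j [-0.35  0.26  1.41  0.    1.48  1.37] F [-0.3  0.3 -1.3] T [ 0.12 -0.03 -0.03] w 0.109
```

Emit:
play_rows([
  [255,[0,0,0.4],0],
  [255,[0,0,0.4],0],
  [255,[0,0,0.4],0],
  [255,[0,0,0.4],0],
  [255,[0,0,0.2],0],
  [255,[0,0,0.1],0],
  [255,[0,0,0],0],
])

```text
time_s: 29.65
position: [0.601, -0.1364, 0.1651]
eef_rot: [0.997, -0.072, -0.0, -0.0]
ft_force: [1.5, 5.8, 0.5]
grip_width: 0.107
grip_force: 58.6
```

```bash
python3 err.py
```

```text
pos [ 0.601  -0.1364  0.1651] tool shift cm [0.01 0.04] toolx angle -0.145 yaw cmd -0.003 j [-0.35  0.27  1.43  0.    1.44  1.37] F [1.5 5.8 0.5] T [ 1.1  -0.24 -0.02] w 0.107
```

Emit:
play_rows([
  [255,[0,-0.05,0],0],
  [255,[0,0,0.1],0],
  [255,[0,0,0.1],0],
  [255,[0,0,0],0],
  [255,[0,0,0],0],
])

```text
time_s: 30.15
position: [0.6011, -0.1363, 0.1639]
eef_rot: [0.997, -0.073, 0.0, 0.0]
ft_force: [-0.4, 4.8, 5.2]
grip_width: 0.109
grip_force: 59.6
```

```bash
python3 err.py
```

```text
pos [ 0.6011 -0.1363  0.1639] tool shift cm [-0.    0.06] toolx angle -0.1452 yaw cmd -0.003 j [-0.35  0.27  1.44  0.    1.44  1.37] F [-0.4  4.8  5.2] T [ 0.88  0.16 -0.02] w 0.109
```

Emit:
play_rows([
  [0,[0.06,-0.05,0],0],
  [0,[0,0,0],0],
  [0,[0,0,0],0],
  [0,[0,0,0],0],
  [0,[0,0,0],0],
  [0,[0,0,0],-0.149],
  [0,[0,0,0],-0.149],
  [0,[0,0,0],-0.149],
  [0,[0,0,0],-0.149],
  [0,[0,0,0],-0.149],
])

```text
time_s: 31.15
position: [0.6017, -0.1359, 0.1635]
eef_rot: [0.954, 0.298, -0.0, -0.0]
ft_force: [0.2, -0.3, 0.6]
grip_width: 0.999
grip_force: 0.0
```

Emit:
play_rows([
  [0,[0,0,0],-0.149],
  [0,[0,0,0],-0.149],
  [0,[0,0,0],-0.149],
  [0,[0,0,0],-0.149],
  [0,[0,0,0],-0.149],
  [0,[0,0,0],-0.149],
  [0,[0,0,0],-0.149],
  [0,[0,0,0],-0.149],
  [0,[0,0,0],-0.149],
  [0,[0,0,0],-0.149],
])

```text
time_s: 32.15
position: [0.6017, -0.136, 0.1635]
eef_rot: [0.499, 0.866, -0.0, -0.0]
ft_force: [-0.2, -1.1, -0.5]
grip_width: 0.998
grip_force: 0.0
```

Emit:
play_rows([
  [0,[0,0,0],-0.149],
  [0,[0,0,0],-0.149],
  [0,[0,0,0],-0.149],
  [0,[0,0,0],-0.149],
  [0,[0,0,0],-0.149],
  [0,[0,0,0],-0.149],
  [0,[0,0,0],0],
  [0,[0,0,0],0],
])

```text
time_s: 32.95
position: [0.6017, -0.1359, 0.1635]
eef_rot: [0.081, 0.997, -0.0, -0.0]
ft_force: [-0.8, 0.2, 0.2]
grip_width: 1.002
grip_force: 0.0
```

```bash
python3 err.py 0
```

```text
pos [ 0.6017 -0.1359  0.1635] tool shift cm [-0.  -0.1] toolx angle 2.9791 yaw cmd 3.121 j [-0.35  0.27  1.43 -0.    1.44 -1.76] F [-0.8  0.2  0.2] T [ 0.01 -0.06 -0.  ] w 1.002
```

Emit:
play_rows([
  [0,[0,0,0],-0.02],
  [255,[0,0,0],0],
  [255,[0,0,0],0],
  [255,[0,0,0],0],
  [255,[0,0,0],0],
  [255,[0,0,0],0],
  [255,[0,0,0.05],0],
  [255,[0,0,0],0],
])

```text
time_s: 33.75
position: [0.6018, -0.1359, 0.1636]
eef_rot: [0.069, 0.998, -0.0, 0.0]
ft_force: [-3.1, 0.8, 6.3]
grip_width: 0.103
grip_force: 58.5
```

```bash
python3 err.py 0
```

```text
pos [ 0.6018 -0.1359  0.1636] tool shift cm [ 0.01 -0.1 ] toolx angle 3.0037 yaw cmd 3.146 j [-0.35  0.27  1.43 -0.    1.44 -1.78] F [-3.1  0.8  6.3] T [ 0.12  0.41 -0.04] w 0.103
```

Now turn clockwise.

Emit:
play_rows([
  [255,[0,0,0],0.14],
  [255,[0,0,0],0.14],
  [255,[0,0,0],0.14],
  [255,[0,0,0],0.14],
  [255,[0,0,0],0.14],
  [255,[0,0,0],0],
])

```text
time_s: 34.35
position: [0.6018, -0.1362, 0.1636]
eef_rot: [0.409, 0.912, -0.0, 0.0]
ft_force: [-1.6, -1.3, 5.3]
grip_width: 0.103
grip_force: 58.7
```

```bash
python3 err.py 0
```

```text
pos [ 0.6018 -0.1362  0.1636] tool shift cm [-0.03 -0.06] toolx angle 2.2978 yaw cmd 2.44 j [-0.35  0.27  1.43 -0.    1.44 -1.07] F [-1.6 -1.3  5.3] T [-0.32  0.29 -0.  ] w 0.103
```

Emit:
play_rows([
  [255,[0,0,0],0.14],
  [255,[0,0,0],0.14],
  [255,[0,0,0],0.14],
  [255,[0,0,0],0.14],
  [255,[0,0,0],0.1],
  [255,[0,0,0],0],
])

```text
time_s: 34.95
position: [0.6013, -0.1365, 0.1637]
eef_rot: [0.682, 0.731, -0.001, 0.0]
ft_force: [-7.0, -3.8, 8.0]
grip_width: 0.106
grip_force: 59.1
```

```bash
python3 err.py 0
```

```text
pos [ 0.6013 -0.1365  0.1637] tool shift cm [-0.04  0.03] toolx angle 1.6393 yaw cmd 1.781 j [-0.35  0.27  1.44 -0.    1.44 -0.42] F [-7.  -3.8  8. ] T [-0.7   1.37  0.01] w 0.106
```

Emit:
play_rows([
  [255,[0,0,0],0.03],
  [255,[0,0,0],0.03],
  [255,[0,0,0],0.03],
  [255,[0,0,0],0],
])

```text
time_s: 35.35
position: [0.6012, -0.1365, 0.1637]
eef_rot: [0.714, 0.701, -0.001, 0.0]
ft_force: [-8.9, -4.2, 9.1]
grip_width: 0.11
grip_force: 59.2
```

```bash
python3 err.py 0
```

```text
pos [ 0.6012 -0.1365  0.1637] tool shift cm [-0.04  0.04] toolx angle 1.5522 yaw cmd 1.694 j [-0.35  0.27  1.44 -0.    1.44 -0.33] F [-8.9 -4.2  9.1] T [-0.68  1.66  0.07] w 0.11
```

Emit:
play_rows([
  [255,[0,0,0],0.02],
  [255,[0,0,0],0.02],
  [255,[0,0,0],0.02],
  [255,[0,0,0],0],
])

```text
time_s: 35.75
position: [0.6011, -0.1365, 0.1636]
eef_rot: [0.734, 0.679, -0.001, -0.0]
ft_force: [-8.8, -2.9, 8.6]
grip_width: 0.107
grip_force: 59.2
```

```bash
python3 err.py 0
```

```text
pos [ 0.6011 -0.1365  0.1636] tool shift cm [-0.04  0.05] toolx angle 1.4926 yaw cmd 1.635 j [-0.35  0.27  1.44 -0.    1.44 -0.27] F [-8.8 -2.9  8.6] T [-0.69  1.7   0.08] w 0.107
```

Emit:
play_rows([
  [255,[0,0,0],0.03],
  [255,[0,0,0],0.03],
  [255,[0,0,0],0],
])

```text
time_s: 36.05
position: [0.601, -0.1365, 0.1636]
eef_rot: [0.754, 0.657, -0.001, -0.0]
ft_force: [-9.2, -3.2, 9.4]
grip_width: 0.109
grip_force: 59.3
```

```bash
python3 err.py 0
python3 - <<'E'
import os;os.chdir('.')
from h import *
a=snap('scene','sB.png')[1]
cv2.imwrite('pics/sBc.png',cv2.resize(a[160:290,180:350],(800,600),interpolation=2))
E
```

```text
pos [ 0.601  -0.1365  0.1636] tool shift cm [-0.04  0.06] toolx angle 1.4324 yaw cmd 1.574 j [-0.35  0.27  1.44 -0.    1.44 -0.21] F [-9.2 -3.2  9.4] T [-0.72  1.81  0.23] w 0.109
```

View pics/sBc.png

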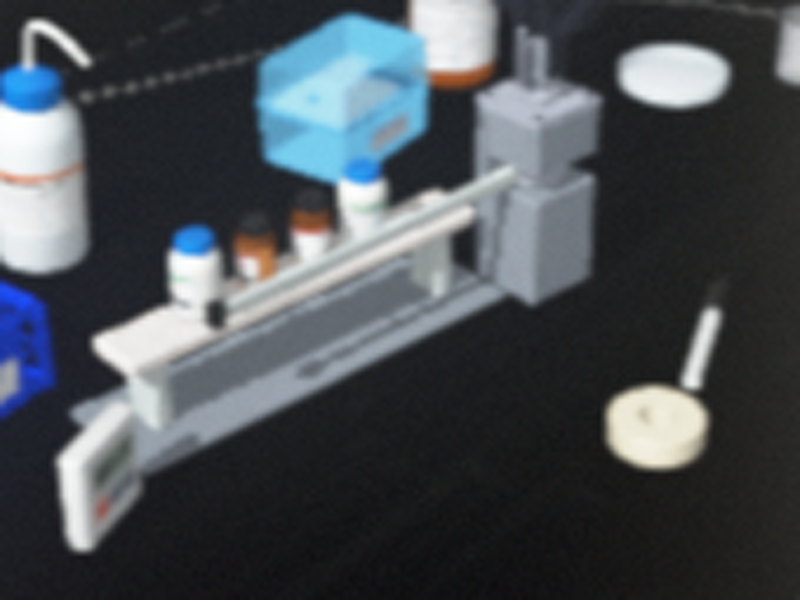

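The guard bar is shut in front of all four standing bottles, and the torque has jumped to 0.23 N m at the stop. One small extra nudge, then turn back home by 1.57+.

Emit:
play_rows([
  [255,[0,0,0],0.03],
  [255,[0,0,0],0],
  [255,[0,0,0],0],
])

```text
time_s: 36.4
position: [0.601, -0.1365, 0.1637]
eef_rot: [0.764, 0.646, -0.001, 0.0]
ft_force: [-10.7, -3.1, 9.4]
grip_width: 0.108
grip_force: 59.4
```

```bash
python3 err.py 0
```

```text
pos [ 0.601  -0.1365  0.1637] tool shift cm [-0.03  0.06] toolx angle 1.4036 yaw cmd 1.546 j [-0.35  0.27  1.44 -0.    1.44 -0.18] F [-10.7  -3.1   9.4] T [-0.64  1.96  0.43] w 0.108
```

Emit:
play_rows([
  [255,[0,0,0],-0.14],
  [255,[0,0,0],-0.14],
  [255,[0,0,0],-0.14],
  [255,[0,0,0],-0.14],
  [255,[0,0,0],-0.14],
  [255,[0,0,0],-0.14],
  [255,[0,0,0],-0.14],
  [255,[0,0,0],-0.14],
  [255,[0,0,0],-0.14],
  [255,[0,0,0],-0.14],
])

```text
time_s: 37.4
position: [0.6021, -0.1359, 0.1636]
eef_rot: [0.165, 0.986, 0.0, 0.001]
ft_force: [1.3, 0.8, 5.3]
grip_width: 0.107
grip_force: 58.8
```

Emit:
play_rows([
  [255,[0,0,0],-0.1],
  [255,[0,0,0],-0.1],
  [255,[0,0,0],0],
  [255,[0,0,0],0],
])

```text
time_s: 37.8
position: [0.6021, -0.1357, 0.1636]
eef_rot: [0.069, 0.998, 0.0, 0.001]
ft_force: [1.4, 2.2, 6.2]
grip_width: 0.109
grip_force: 58.9
```

```bash
python3 err.py 0
```

```text
pos [ 0.6021 -0.1357  0.1636] tool shift cm [ 0.03 -0.12] toolx angle 3.0034 yaw cmd 3.145 j [-0.35  0.27  1.43  0.    1.44 -1.78] F [1.4 2.2 6.2] T [ 0.47 -0.24 -0.05] w 0.109
```

Emit:
play_rows([
  [255,[0,0,0],-0.04],
  [255,[0,0,0],-0.04],
  [255,[0,0,0],-0.04],
  [255,[0,0,0],0],
  [255,[0,0,0],0],
])

```text
time_s: 38.3
position: [0.6021, -0.1356, 0.1636]
eef_rot: [0.009, 1.0, 0.0, 0.001]
ft_force: [1.6, 3.0, 4.6]
grip_width: 0.104
grip_force: 59.0
```

```bash
python3 err.py 0
```

```text
pos [ 0.6021 -0.1356  0.1636] tool shift cm [ 0.05 -0.14] toolx angle 3.1233 yaw cmd 3.265 j [-0.35  0.27  1.43  0.    1.44 -1.9 ] F [1.6 3.  4.6] T [ 0.73 -0.23 -0.04] w 0.104
```

Emit:
play_rows([
  [255,[0,0,0],-0.03],
  [255,[0,0,0],-0.03],
  [255,[0,0,0],0],
  [255,[0,0,0],0],
])

```text
time_s: 38.7
position: [0.6021, -0.1355, 0.1636]
eef_rot: [-0.021, 1.0, 0.0, 0.001]
ft_force: [0.7, 3.9, 6.1]
grip_width: 0.107
grip_force: 59.0
```

```bash
python3 err.py 0
```

```text
pos [ 0.6021 -0.1355  0.1636] tool shift cm [ 0.06 -0.14] toolx angle -3.1001 yaw cmd -2.958 j [-0.35  0.27  1.43  0.    1.44 -1.96] F [0.7 3.9 6.1] T [ 0.79 -0.18 -0.28] w 0.107
```

Home stop felt at -0.14, symmetric with the other end, so the key's play is centred at tool angle 3.00. I return to the centre, release, flip the hand back and regrasp.

Emit:
play_rows([
  [255,[0,0,0],0.09],
  [255,[0,0,0],0.09],
  [255,[0,0,0],0],
  [0,[0,0,0],0],
  [0,[0,0,0],0],
  [0,[0,0,0],0],
  [0,[0,0,0],0],
  [0,[0,0,0],0.149],
  [0,[0,0,0],0.149],
  [0,[0,0,0],0.149],
])

```text
time_s: 39.7
position: [0.6017, -0.1359, 0.1629]
eef_rot: [0.291, 0.957, -0.0, -0.0]
ft_force: [0.3, 0.4, -0.0]
grip_width: 1.001
grip_force: 0.0
```

Emit:
play_rows([
  [0,[0,0,0],0.149],
  [0,[0,0,0],0.149],
  [0,[0,0,0],0.149],
  [0,[0,0,0],0.149],
  [0,[0,0,0],0.149],
  [0,[0,0,0],0.149],
  [0,[0,0,0],0.149],
  [0,[0,0,0],0.149],
  [0,[0,0,0],0.149],
  [0,[0,0,0],0.149],
])

```text
time_s: 40.7
position: [0.6017, -0.1359, 0.163]
eef_rot: [0.863, 0.506, -0.0, -0.0]
ft_force: [0.5, -0.4, 1.0]
grip_width: 0.998
grip_force: 0.0
```

Emit:
play_rows([
  [0,[0,0,0],0.149],
  [0,[0,0,0],0.149],
  [0,[0,0,0],0.149],
  [0,[0,0,0],0.149],
  [0,[0,0,0],0.149],
  [0,[0,0,0],0.149],
  [0,[0,0,0],0.149],
  [0,[0,0,0],0.149],
  [0,[0,0,0],0.0],
  [0,[0,0,0],0],
])

```text
time_s: 41.7
position: [0.6017, -0.1359, 0.163]
eef_rot: [0.998, -0.06, -0.0, -0.0]
ft_force: [0.1, -0.9, -1.0]
grip_width: 0.997
grip_force: 0.0
```

```bash
python3 err.py 0
```

```text
pos [ 0.6017 -0.1359  0.163 ] tool shift cm [-0.   0.1] toolx angle -0.1204 yaw cmd 0.022 j [-0.35  0.27  1.44 -0.    1.44  1.34] F [ 0.1 -0.9 -1. ] T [-0.    0.03  0.04] w 0.997
```

Emit:
play_rows([
  [0,[0,0,-0.1],0.022],
  [255,[0,0,0],0],
  [255,[0,0,0],0],
  [255,[0,0,0],0],
  [255,[0,0,0],0],
  [255,[0,0,0],0],
  [255,[0,0,-0.3],0],
  [255,[0,0,-0.3],0],
  [255,[0,0,-0.3],0],
  [255,[0,0,0],0],
])

```text
time_s: 42.7
position: [0.602, -0.136, 0.1737]
eef_rot: [0.997, -0.074, 0.0, 0.0]
ft_force: [-0.7, 0.4, 0.1]
grip_width: 0.109
grip_force: 59.8
```

```bash
python3 err.py 0
```

```text
pos [ 0.602  -0.136   0.1737] tool shift cm [-0.02  0.1 ] toolx angle -0.1471 yaw cmd -0.005 j [-0.35  0.26  1.42 -0.    1.46  1.37] F [-0.7  0.4  0.1] T [ 0.02  0.03 -0.04] w 0.109
```

The key slides freely. I withdraw it fully and go back to the stand's viewing pose, measuring the stand anew.

Emit:
play_rows([
  [255,[0,0,-1],0],
  [255,[0,0,-2],0],
  [255,[0,0,-2],0],
  [255,[0,0,-2.9],0],
  [255,[0,0,0],-0.145],
  [255,[0,0,0],-0.145],
  [255,[0,0,0],-0.145],
  [255,[0,0,0],-0.148],
  [255,[0,0,0],0],
  [255,[0,0,0],0],
])

```text
time_s: 43.7
position: [0.6018, -0.1359, 0.2524]
eef_rot: [0.977, 0.214, 0.0, 0.0]
ft_force: [0.1, 1.1, -1.2]
grip_width: 0.105
grip_force: 60.1
```

Emit:
play_rows([
  [255,[-3.3,2.0,0],0],
  [255,[-3.3,2.0,0],0],
  [255,[-3.3,2.0,0],0],
  [255,[-3.3,2.0,0],0],
  [255,[-3.3,2.0,0],0],
  [255,[-3.3,2.1,0],0],
  [255,[-3.3,2.1,0],0],
  [255,[-3.3,2.1,0],0],
  [255,[0,0,0],0],
  [255,[0,0,0],0],
])

```text
time_s: 44.7
position: [0.4308, -0.3956, 0.2521]
eef_rot: [0.977, 0.214, 0.0, -0.0]
ft_force: [0.3, 0.5, 0.3]
grip_width: 0.106
grip_force: 60.1
```

Run:
```python
from h import *;import pickle
s=read_state();M=R.from_quat(s['eef_rot']).as_matrix();print(s['position'].round(4),M[:,0].round(3),s['grip_width'],s['joint_positions'].round(2))
c,im=snap('wrist','w11.png');pickle.dump((c,s),open('w11.pkl','wb'))
g=im.mean(2)
m=np.zeros(g.shape,np.uint8);m[100:265,150:420]=(g>60)[100:265,150:420]
n,l,st,ce=cv2.connectedComponentsWithStats(m)
for i in range(1,n):
  if st[i][4]>800:
    p=np.argwhere(l==i)[:,::-1].astype(np.float32);print(st[i],cv2.minAreaRect(p))
old=cv2.imread('pics/w8.png').mean(2);print('diff',np.abs(old-g)[100:230,200:360].mean())
```

```text
[ 0.4308 -0.3956  0.2521] [0.909 0.418 0.   ] 0.10574523714055825 [-0.87  0.17  1.38  0.    1.6   0.27]
[ 241  133   74   81 5678] ((277.5, 173.0), (80.0, 73.0), 90.0)
[ 251  229   56   36 1267] ((278.5, 246.5), (54.99999237060547, 34.99999237060547), -0.0)
diff 6.595144230769231
```

The stand is where it was. Lowering the key into it.

Emit:
play_rows([
  [255,[-0.28,0.02,4],0],
  [255,[0,0,4],0],
  [255,[0,0,4],0],
  [255,[0,0,3.6],0],
  [255,[0,0,0],0],
  [255,[0,0,0],0],
])

```text
time_s: 45.35
position: [0.4295, -0.396, 0.0971]
eef_rot: [0.976, 0.216, 0.0, -0.0]
ft_force: [0.7, 0.1, 0.7]
grip_width: 0.101
grip_force: 60.1
```

Emit:
play_rows([
  [255,[0,0,0.3],0],
  [255,[0,0,0.4],0],
  [255,[0,0,0.4],0],
  [255,[0,0,0],0],
])

```text
time_s: 45.75
position: [0.4287, -0.3964, 0.0849]
eef_rot: [0.976, 0.216, -0.0, -0.0]
ft_force: [0.2, -0.4, 0.0]
grip_width: 0.106
grip_force: 60.1
```

Already 5 mm into the slot without force. Continuing down.

Emit:
play_rows([
  [255,[0,0,0.4],0],
  [255,[0,0,0.5],0],
  [255,[0,0,0.5],0],
  [255,[0,0,0.4],0],
  [255,[0,0,0.15],0],
  [255,[0,0,0],0],
  [255,[0,0,0],0],
])

```text
time_s: 46.45
position: [0.4288, -0.3965, 0.0657]
eef_rot: [0.976, 0.216, -0.0, 0.0]
ft_force: [-0.3, 0.3, -1.0]
grip_width: 0.107
grip_force: 60.1
```

Emit:
play_rows([
  [255,[0,0,0.1],0],
  [255,[0,0,0.05],0],
  [255,[0,0,0],0],
  [255,[0,0,0],0],
])

```text
time_s: 46.85
position: [0.4288, -0.3965, 0.0642]
eef_rot: [0.976, 0.216, 0.0, 0.0]
ft_force: [0.4, -0.5, 1.7]
grip_width: 0.107
grip_force: 60.3
```

Emit:
play_rows([
  [255,[0,0,0.03],0],
  [0,[0,0,0],0],
  [0,[0,0,0],0],
  [0,[0,0,0],0],
  [0,[0,0,0],0],
  [0,[0,0,-3],0],
  [0,[0,0,-4],0],
  [0,[0,0,-4],0],
  [0,[0.3,0,-4],0],
  [0,[0,0,-3.8],0],
])

```text
time_s: 47.85
position: [0.4316, -0.3949, 0.2537]
eef_rot: [0.976, 0.216, 0.0, 0.0]
ft_force: [0.8, -0.8, 0.3]
grip_width: 1.005
grip_force: 0.0
```

Emit:
play_rows([
  [0,[0,0,0],0],
  [0,[0,0,0],0],
  [0,[0,0,0],0],
])

```text
time_s: 48.15
position: [0.4313, -0.395, 0.2505]
eef_rot: [0.976, 0.216, -0.0, -0.001]
ft_force: [0.1, -0.3, -0.7]
grip_width: 1.0
grip_force: 0.0
```

Run:
```python
from h import *;import pickle
s=read_state();M=R.from_quat(s['eef_rot']).as_matrix();print(s['position'].round(4),M[:,0].round(3))
c,im=snap('wrist','w12.png');g=im.mean(2)
old=cv2.imread('pics/w8.png').mean(2)
# best shift of the old stand+key patch in the new picture
t=old[128:222,236:322].astype(np.float32);r=cv2.matchTemplate(g.astype(np.float32),t,cv2.TM_CCOEFF_NORMED);print('match',cv2.minMaxLoc(r)[1::2])
print('foot',proj(c,[[.4285,-.3969,.01]]),'col',g[160:220:3,277:283].mean(1).astype(int))
f=lambda px,z:((onz(c,px,z)-s['position'])@M[:,:2]*1000).round(1)
a,b=snap('scene','sC.png')
B=cv2.imread('pics/sB.png');print('ledge diff vs guard-shut pic',np.abs(B.astype(int)-b)[185:250,200:300].mean(), 'stand diff vs start',np.abs(cv2.imread('pics/scene0.png').astype(int)-b)[175:215,350:390].mean())
for n,k in(('caps',b),):
  m=((k[...,0]>110)&(k[...,2]<100)&(k[...,0].astype(int)-k[...,2]>60)).astype(np.uint8)[185:260,200:310]
  n,l,st,ce=cv2.connectedComponentsWithStats(m);print([(st[i][4],(ce[i]+[200,185]).round(1)) for i in range(1,n) if st[i][4]>15])
```

```text
[ 0.4313 -0.395   0.2505] [ 0.907  0.422 -0.001]
match (0.9911282062530518, (236, 129))
foot [[278.74227304 174.95372977]] col [248 248 182 102 130 163 165 165 164 163 162 161 160 159 158 157 156 155
 138  28]
ledge diff vs guard-shut pic 6.540820512820513 stand diff vs start 147.525625
[(np.int32(77), array([239.9, 190.1])), (np.int32(112), array([258.6, 191.7])), (np.int32(44), array([220.7, 211.5]))]
```

Run:
```python
import cv2,numpy as np
B=cv2.imread('pics/sB.png');b=cv2.imread('pics/sC.png')
for n,(x0,y0,x1,y1) in dict(w2=(214,207,228,228),b2=(229,204,240,222),b1=(241,200,252,216),w1=(251,192,263,212),gtip=(222,222,232,232),tape=(305,240,335,265)).items():
    t=B[y0:y1,x0:x1];r=cv2.matchTemplate(b[y0-6:y1+6,x0-6:x1+6],t,cv2.TM_CCOEFF_NORMED);v=cv2.minMaxLoc(r);print(n,round(v[1],3),np.array(v[3])-6)
```

```text
w2 0.999 [0 0]
b2 0.999 [0 0]
b1 0.999 [0 0]
w1 0.998 [0 0]
gtip 0.997 [0 0]
tape 0.999 [0 0]
```

Everything is in place and unchanged: the bottles stand, the guard is shut and the key is in its stand.

```bash
python3 -c "
from workcell import *
print(hand_in())"
```

```text
the job is handed in; nothing more can be done
None
```

The job is handed in at about 48 s: all four bottles stand on the ledge behind the shut guard, the key was turned to its stop, brought home and hung back in its stand, and the tape roll and red decoy were left alone.

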